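# Clamp a steel angle in the check fixture, run the check, and unclamp

### The job

Lay the length of steel angle (the L-section, not the U-channel) down in the nest of the fixture with its upright flange on the side away from the clamp's hinge, swing the toggle clamp over so that its foot holds the angle down, then press the big key fully and let it come up, then the small key in the same way, and finally throw the clamp right back open, leaving the angle lying in the nest. Never press a key unless the clamp is shut, nor both keys at once, and leave the bottle, the wooden block and the channel where they stand.

Things in the scene. Friction and masses are not known exactly. Their poses are not given: they have to be found in the camera images.
- fixture: Fixed aluminium plate, 15 mm thick, with a toggle clamp at one end and a nest of low steel fences. Origin on the bench; x level from the clamp's hinge towards the nest (along the shut arm), y parallel to the hinge pin, z up. It spans x -130 to +75 mm, y -78 to +78 mm. Its x points at the robot (world -x) within 0.35 rad: the hinge is at the far end
- nest (a point): Centre of the nest floor, on the plate (15 mm above the bench), at fixture x +21 mm, y 0; axes as the fixture. Fences 10 mm high (tops 25 mm above the bench) leave 57 mm in x and 128 mm in y. angle belongs with its origin here and its x axis along fixture x
- hinge (a point): Centre of the clamp's hinge pin, 60 mm above the bench, at fixture x -80 mm, y 0. Steel cheeks 50 mm long stand either side of it, up to 73 mm above the bench, within 36 mm of the centre plane
- clamp (a joint): Clamp arm angle, rad. 0: thrown right back open, on its stop, as it starts; grows as the arm swings up, over and down; 1.75: shut, foot resting on the seated angle's level flange; 1.87: shut on an empty nest. An over-centre spring drives it to the nearer end (dead point about 0.9); about 6 N at the cross-bar takes it off either end
- clamp_bar (a point): Middle of the clamp's T-handle: a round bar 17 mm thick, 132 mm long, parallel to fixture y; 58 mm is free each side of the arm (16 mm wide). It circles hinge at radius 150 mm in the fixture's x-z plane, at elevation (2.05 - joint clamp) rad above fixture +x: 193 mm above the bench open, 104 mm shut. Take it from above by one side and carry it round, gripper down, the bar turning in the grip; off the shut end it must be lifted
- foot: The clamp's foot, a rubber-tipped spindle of 20 mm diameter carried by the arm, pressing down at fixture x +15 mm, y 0 when shut. It turns on its own axis. Origin at the middle of its tip face
- angle: The work: a loose length of steel angle (L-section), 120 mm long (y), 50 wide (x), 45 high, 8 thick, about 0.6 kg. Origin at the centre of the underside of the level flange; the upright flange stands along its +x edge (x +17 to +25 mm), z up. It starts lying so, its x within 0.7 rad of world -x. Grip it from above by the upright flange
- flange (a point): On the angle, middle of the upright flange, at the angle's x +21 mm, y 0, 30 mm above its underside
- channel: Bystander: a loose length of steel U-channel, 120 x 50 x 45 mm, two upright flanges, 0.8 kg. Origin at the centre of its underside
- bottle: Bystander: a plain bottle, 60 mm in diameter, 170 mm high, standing on the bench close beside the fixture (centre 120 to 128 mm from the fixture's centre line, on either side). Origin at the centre of its underside
- block: Bystander: a wooden block, 90 x 56 x 45 mm, on the bench at the other side of the fixture from the bottle. Origin at the centre of its underside
- big_key (a joint): Travel of the big key, m: 0 up, 0.008 fully down. Spring return, about 4.5 N fully down
- big_key_top (a point): Centre of the top of the big key, a round black cap 48 mm in diameter on a fixed grey box of 85 x 85 x 60 mm. Pressed straight down; moves with the cap
- small_key (a joint): Travel of the small key, m: 0 up, 0.008 fully down. Spring return, about 4.5 N fully down
- small_key_top (a point): Centre of the top of the small key, a round black cap 26 mm in diameter on a fixed grey box of 70 x 70 x 40 mm. Pressed straight down; moves with the cap. The two boxes, the angle and the channel lie two to each side of the fixture, any of them in any of the four places
Not all that is in view belongs to the job. What is shaped like the part that bears big_key but yellow is not meant.

How it is judged:
On the way, in this order (a step that is already met when the one before it is completed fails the run):
1. the angle lies in the nest, the right way round, with the clamp open (x of angle in the frame of nest between -0.007 and 0.007 m and y of angle in the frame of nest between -0.008 and 0.008 m and z of angle in the frame of nest between -0.003 and 0.003 m and angle between angle's own z axis and vertical below 0.06 rad and angle between the x axis of angle and the x axis of fixture, either way round below 0.12 rad and horizontal distance between flange and hinge above 0.112 m and value of joint clamp below 0.2 rad), for 0.2 s.
2. the clamp is shut with its foot pressing on the seated angle (x of angle in the frame of nest between -0.007 and 0.007 m and y of angle in the frame of nest between -0.008 and 0.008 m and z of angle in the frame of nest between -0.003 and 0.003 m and angle between angle's own z axis and vertical below 0.06 rad and angle between the x axis of angle and the x axis of fixture, either way round below 0.12 rad and horizontal distance between flange and hinge above 0.112 m and value of joint clamp between 1.68 and 1.81 rad and contact force between foot and angle above 2 N), for 0.3 s.
3. the big key is pressed down, the small key up, the clamp still shut on the angle (value of joint clamp between 1.68 and 1.81 rad and contact force between foot and angle above 2 N and value of joint big_key above 0.0055 m and value of joint small_key below 0.003 m), for 0.05 s.
4. the small key is pressed down, the big key up again, the clamp still shut on the angle (value of joint clamp between 1.68 and 1.81 rad and contact force between foot and angle above 2 N and value of joint small_key above 0.0055 m and value of joint big_key below 0.003 m), for 0.05 s.
5. the clamp is thrown back open (value of joint clamp below 0.2 rad), for 0.2 s.
At the end, for the whole second after the job is handed in: Angle flat and at rest in the nest, upright flange away from the hinge (7 mm in x, 8 in y, 3 in height, 0.06 rad tilt, 0.12 rad turn); clamp at rest open, below 0.2 rad; keys less than 3 mm down; bottle, block and channel within 25 mm of their starts, tilted under 0.35 rad (all of step 1 and value of joint each of big_key, small_key below 0.003 m and linear speed of angle below 0.02 m/s and velocity of joint clamp between -0.1 and 0.1 rad/s and distance of each of bottle, block, channel from where it was at the start of the episode below 0.025 m and angle between each of bottle, block, channel's own z axis and vertical below 0.35 rad); the robot touches nothing.
It fails at once if the bottle is shifted more than 25 mm or tipped (distance of bottle from where it was at the start of the episode above 0.025 m or angle between bottle's own z axis and vertical above 0.35 rad).
It fails at once if the wooden block is shifted more than 25 mm or tipped (distance of block from where it was at the start of the episode above 0.025 m or angle between block's own z axis and vertical above 0.35 rad).
It fails at once if the U-channel is shifted more than 25 mm or tipped (distance of channel from where it was at the start of the episode above 0.025 m or angle between channel's own z axis and vertical above 0.35 rad).
It fails at once if a key is pressed while the clamp is not shut (value of joint any of big_key, small_key above 0.0055 m and value of joint clamp below 1.55 rad).
It fails at once if both keys are pressed at once (value of joint each of big_key, small_key above 0.004 m).
It also fails if it takes over 72 s, if anything falls off the work surface, if the arm or the gripper's body presses on something with over 40 N, if the wrist force passes 120 N, or if a joint passes its speed limit or range.

### The arm

A 7-joint arm with a two-finger parallel gripper is mounted at the origin on the work surface. World frame = base frame: x ahead of the robot, y to its left, z up, the work surface at z = 0. Lengths are in m, angles in rad, forces in N, time in s.
With the tool pointing down it reaches from about 0.35 to 0.9 m from the base axis. Payload 19.9 kg.
Tool frame: the origin (TCP) lies between the finger pads; the fingertips stand 22 mm ahead of it and the grasp point (between the pads) lies 3 mm ahead of it; z points along the fingers, y is the line along which they close (so a half turn about z gives the same grasp; the last joint's range is limited). The gripper opens to 94 mm and grips with 3 to 60 N. Pads are 16 mm wide; open, the fingers measure 119 mm over their backs; the gripper's body (75 mm by 177 mm) begins 78 mm behind the grasp point.
Start: joints at [-1.377, 0.417, -0.01, 1.614, 0.005, 1.111, -0.053], TCP at [0.146, 0.608, 0.201] pointing down, gripper open.
Joint ranges: [-2.81, 2.81], [-0.39, 2.02], [-1.27, 1.25], [0.06, 2.57], [-1.19, 4.33], [0.19, 2], [-2.82, 2.82]. Speed limits (rad/s): [1.89, 1.89, 2.39, 2.39, 3.01, 3.01, 3.01].

### API

Orientations are given as a rotation vector (axis times angle).
In Python, from plant import robot gives the robot as it stands.
- The arm moves only by the shell command python3 -m inch 'ROWS' [OPENING] [FORCE]. ROWS is text: rows parted by semicolons, each of 6 numbers parted by spaces: the shift along the tool's x, y, z in units of 40 mm (1.0 is 40 mm), then the turn, a rotation vector about the tool's x, y, z in units of 6 degrees (1.0 is 6 degrees). In form: tx ty tz ax ay az; .... A call has 1 to 20 rows; each row is the pose to reach, as a shift and turn from the pose commanded when the call began, along the tool's axes at that moment; what a row does not reach only later rows make up. A row lasts 1/10 s, in which the tool goes at most 50 mm and 8.59 degrees, less where a joint would pass 70% of its speed; a pose out of reach is approached as far as the arm can. A call with a gripper value outside its range is refused whole. OPENING is the opening, from 0 (shut) to 1 (fully open), set as the call begins (- or left out, the last holds). The fingers move at their own pace and stop on an object; FORCE is the grip in N (left out, the last holds). Time passes only in rows, so rows that repeat a pose let the fingers close. It gives the time, the measured TCP pose, the force, the opening and the grip force at its end, in the units of the state.
- robot.sense(): the state, without advancing time (a new reading comes with each control period).
- robot.read_camera(name): name is "side" or "top" or "wrist"; returns the picture (400x640x3 uint8, red, green, blue); there is no depth.
- robot.get_calibration(name): a dict with "fx", "fy", "cx", "cy" (pixels), "distortion" ([k1, k2, p1, p2, k3] as OpenCV has them; the pictures are not rectified), "R" (3x3) and "t" (3): a world point X has camera coordinates R X + t; the wrist camera has in their place "hand_eye" (4x4, takes a point from camera to tool coordinates, whose origin is the TCP and whose axes are the flange's). Camera axes: x right, y down, z forward; pixel columns grow to the right and rows downward; lengths in m; the calibration is good to about 2 mm. A picture is of the moment at which its call begins: read the wrist's pose just before it. get_calibration takes no time and is no camera call.
- robot.sign_off(): hands the job in; it is judged then, once.
The state is a dict: "clock": time; "q": joint angles; "joint_vel": joint speeds; "joint_efforts": joint torques, N m; "position": TCP position; "eef_rot": TCP orientation; "force": force on the tool from outside, world axes, zero at the start; "torque": the same for the moment, N m; "grip_width": finger opening in m; "grip_force": force on a finger pad.
Only numpy, scipy, OpenCV 4.12 (cv2) and the standard library are available. Lean on these libraries where they do the work, as an engineer would, in place of code of your own. Each camera call takes 0.05 s, during which the arm holds its last target. There are 200 camera calls.

## Working session

There is one attempt and no reset: what is moved stays moved. The work goes in short steps, Python scripts to look and compute and a shell command to move; the robot and the scene stay as the last step left them, time stands still between calls to the robot, and variables do not carry over. Pictures are saved under pics/ and viewed, at most 10 in all, crops included, and the job is handed in when it is done.

```bash
ls; mkdir -p pics; python3 - <<'E'
from plant import robot
import cv2, numpy as np
for n in("top","side"):
    im=robot.read_camera(n); cv2.imwrite(f"pics/{n}0.png",im[:,:,::-1])
    c=robot.get_calibration(n); print(n,c)
print(robot.get_calibration("wrist"))
s=robot.sense(); print(s)
E
```

```text
pics
top {'fx': 361.94794127429935, 'fy': 361.94794127429935, 'cx': 317.0514689007927, 'cy': 200.72422475646897, 'distortion': array([-0.06501973,  0.        ,  0.        ,  0.        ,  0.        ]), 'R': array([[ 0.00740015, -0.99996176,  0.00466096],
       [-0.98500882, -0.00809267, -0.17231406],
       [ 0.17234519, -0.00331594, -0.98503104]]), 't': array([-0.06700755,  0.56060165,  1.11691683])}
side {'fx': 386.8515001210797, 'fy': 386.8515001210797, 'cx': 318.27926970929695, 'cy': 200.6890150201527, 'distortion': array([-0.0900766,  0.       ,  0.       ,  0.       ,  0.       ]), 'R': array([[ 0.94256097, -0.3337202 ,  0.01447933],
       [-0.21463195, -0.63828293, -0.73927534],
       [ 0.25595303,  0.69370435, -0.67324759]]), 't': array([-0.57538565,  0.16898283,  1.16322391])}
{'fx': 345.69107084191927, 'fy': 345.69107084191927, 'cx': 316.7305993848961, 'cy': 198.53842474491495, 'distortion': array([-0.05029685,  0.        ,  0.        ,  0.        ,  0.        ]), 'hand_eye': array([[ 1.32183531e-03, -9.68253001e-01, -2.49968754e-01,
         7.16282366e-02],
       [ 9.9
[... 240 characters left out ...]
]])}
{'clock': 0.1, 'q': array([-1.37650841,  0.41791878, -0.01029137,  1.61408539,  0.00468614,
        1.11071436, -0.05303811]), 'joint_vel': array([-0.00023623, -0.0004186 , -0.00344512, -0.00160135, -0.00052687,
       -0.00210157,  0.00092307]), 'joint_efforts': array([ 1.40921195e-03, -8.52604008e+01,  6.40038606e-01, -4.26704192e+01,
       -4.89342352e-02,  1.63024227e-02,  7.92554971e-06]), 'position': array([0.14594061, 0.60737499, 0.20019711]), 'eef_rot': array([-3.69584647e-01, -3.11972495e+00,  1.72920366e-03]), 'force': array([-0.11765567,  0.24060768, -0.70912098]), 'torque': array([ 0.00441106, -0.0254625 , -0.00323277]), 'grip_force': 0.0, 'grip_width': 0.09419060789560202}
```

View pics/top0.png

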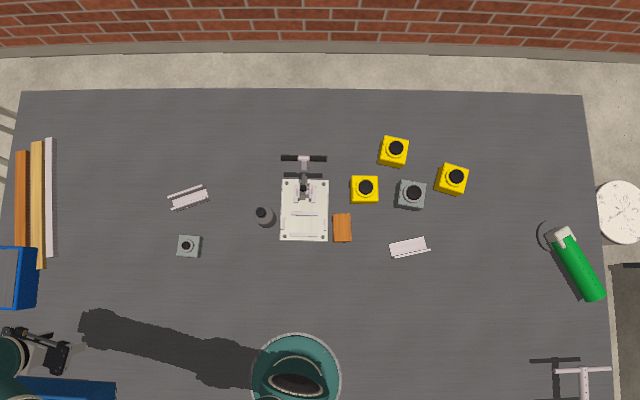

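View pics/side0.png

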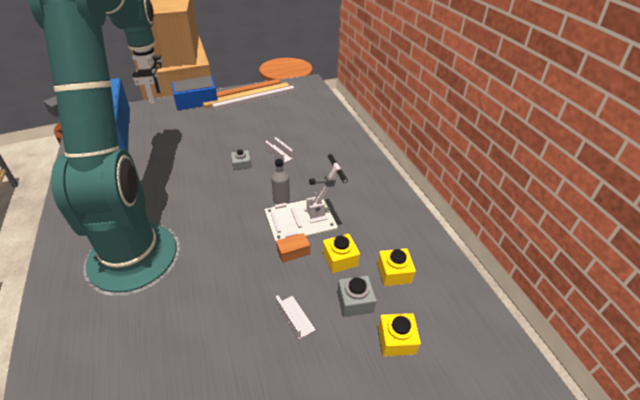

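The top view shows the fixture at about (304,200), with its clamp bar at (303,158). The channel is at (188,197), the angle at (409,246), the big key at (411,194) and the small key at (188,246). The bottle is at (265,216) and the block at (342,228). I'll zoom in for finer pixel positions.

```bash
python3 - <<'E'
import cv2,numpy as np
im=cv2.imread("pics/top0.png")
a=cv2.resize(im[145:265,260:360],None,fx=5,fy=5,interpolation=cv2.INTER_CUBIC)[:, :]
b=cv2.resize(im[225:265,380:440],None,fx=5,fy=5,interpolation=cv2.INTER_CUBIC)
c=cv2.resize(im[170:215,390:435],None,fx=5,fy=5,interpolation=cv2.INTER_CUBIC)
o=np.zeros((600,800,3),np.uint8); o[:,:500]=a; o[:200,500:800]=b; o[205:430,500:725]=c
cv2.imwrite("pics/crop1.png",o)
E
cat > h.py <<'E'
import numpy as np, cv2
from plant import robot
from scipy.spatial.transform import Rotation as Ro
def cam(n):
    c=robot.get_calibration(n)
    K=np.array([[c["fx"],0,c["cx"]],[0,c["fy"],c["cy"]],[0,0,1]])
    if n!="wrist": R,t=c["R"],c["t"]
    else:
        s=robot.sense(); T=np.eye(4); T[:3,:3]=Ro.from_rotvec(s["eef_rot"]).as_matrix(); T[:3,3]=s["position"]
        M=np.linalg.inv(T@c["hand_eye"]); R,t=M[:3,:3],M[:3,3]
    return K,np.array(c["distortion"]),R,t
def toz(C,px,z):   # pixels -> world points on height z
    K,d,R,t=C; px=np.atleast_2d(np.float64(px))
    u=cv2.undistortPoints(px[:,None],K,d)[:,0]
    D=np.c_[u,np.ones(len(u))]@R; o=-R.T@t
    return o+D*((z-o[2])/D[:,2])[:,None]
def proj(C,X):
    K,d,R,t=C; return cv2.projectPoints(np.atleast_2d(np.float64(X)),cv2.Rodrigues(R)[0],t,K,d)[0][:,0]
def goal(p,yaw):
    """row (units) to tool-down pose at p, tool y axis (closing line) at heading yaw mod pi."""
    s=robot.sense(); R0=Ro.from_rotvec(s["eef_rot"])
    best=None
    for k in(0,np.pi):
        y=np.array([np.cos(yaw+k),np.sin(yaw+k),0]); z=np.array([0,0,-1.]); x=np.cross(y,z)
        r=(R0.inv()*Ro.from_matrix(np.c_[x,y,z])).as_rotvec()
        if best is None or abs(np.linalg.norm(r))<np.linalg.norm(best): best=r
    return np.round(np.r_[R0.inv().apply(np.array(p)-s["position"])/.04, np.degrees(best)/6],3)
E
```

```text
(no output)
```

View pics/crop1.png

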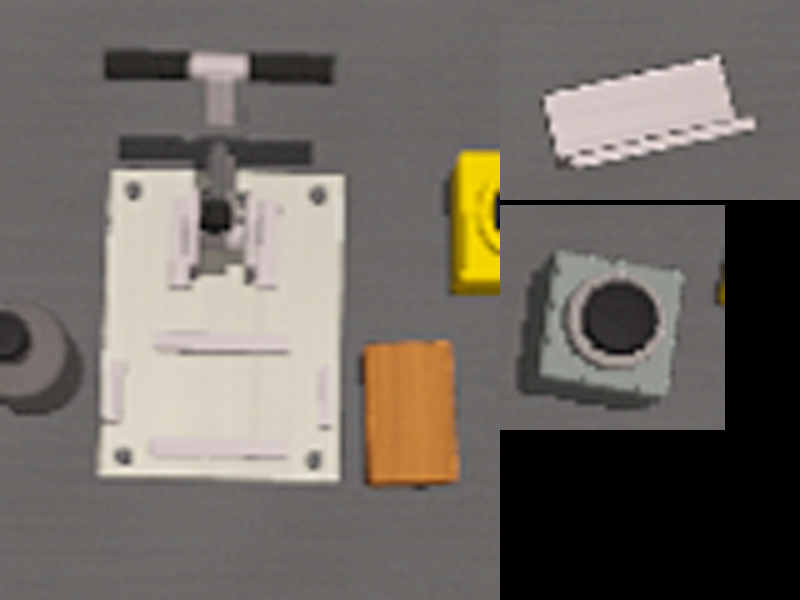

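```bash
python3 - <<'E'
from h import *
C=cam("top"); print("cam",-C[2].T@C[3])
f=lambda a:np.array(a,float)/5+[260-.4,145-.4]
P=toz(C,f([(110,170),(346,174),(341,481),(97,476)]),.015)
L=np.array([(-.130,-.078),(-.130,.078),(.075,.078),(.075,-.078)]) # TL is world +y
# fixture x = world -x => fixture y = world -y
a=P[:,:2]-P[:,:2].mean(0); b=L-L.mean(0)
yaw=np.arctan2((b[:,0]*a[:,1]-b[:,1]*a[:,0]).sum(),(a*b).sum())
Rm=np.array([[np.cos(yaw),-np.sin(yaw)],[np.sin(yaw),np.cos(yaw)]])
o=P[:,:2].mean(0)-Rm@L.mean(0)
print("fix",o,yaw,"nest",o+Rm@[.021,0],"hinge",o+Rm@[-.08,0]); print("res mm",1e3*(L@Rm.T+o-P[:,:2]))
for n,u in(("barL",-.066),("barR",.066)):
    el=2.05; X=o+Rm@[-.08+.15*np.cos(el),u]; print(n,X,(proj(C,np.r_[X,.193])-[259.6,144.6])*5)
g=lambda a:(np.array(a,float)-[500,0])/5+[380-.4,225-.4]
print("level far corners",toz(C,g([(543,96),(718,57)]),.008)); print("top flange ends",toz(C,g([(570,162),(755,123)]),.045))
q=(np.array([(620,318)])-[500,205])/5+[389.6,169.6]; print("big",toz(C,q,.07)); print("small",toz(C,[(186.5,245)],.05))
E
```

```text
cam [ 0.36019819 -0.05876459  1.19710961]
fix [ 0.51072957 -0.02046618] 3.127750519209965 nest [ 0.48973158 -0.0201755 ] hinge [ 0.59072191 -0.02157351]
res mm [[ 0.44564579 -0.9455554 ]
 [-0.26559386  1.32487337]
 [-0.19984019  1.29767665]
 [ 0.01978826 -1.67699462]]
barL [0.66078974 0.04346286] [[105.4845385   65.48860169]]
barR [ 0.65896263 -0.08852449] [[334.6704695   70.35533013]]
level far corners [[ 0.42668029 -0.29728475  0.008     ]
 [ 0.45280428 -0.41437768  0.008     ]]
top flange ends [[ 0.38307321 -0.30608932  0.045     ]
 [ 0.40796272 -0.42556247  0.045     ]]
big [[ 0.58757037 -0.37068     0.07      ]]
small [[0.41480778 0.35075778 0.05      ]]
```

```bash
python3 - <<'E'
from h import *
print(goal([.40,.40,.32],.22));print(goal([.50,0,.32],.22));print(goal([.395,-.366,.20],.22))
E
```

```text
[-7.3870e+00 -3.5600e+00 -2.9910e+00 -9.0000e-03  7.0000e-03  1.0647e+01]
[-1.2155e+01 -1.2699e+01 -2.9800e+00 -9.0000e-03  7.0000e-03  1.0647e+01]
[-1.1740e+01 -2.2206e+01  3.0000e-02 -9.0000e-03  7.0000e-03  1.0647e+01]
```

```bash
python3 -m inch '-7.39 -3.56 -2.99 0 0 10.65;-7.39 -3.56 -2.99 0 0 10.65;-7.39 -3.56 -2.99 0 0 10.65;-7.39 -3.56 -2.99 0 0 10.65;-7.39 -3.56 -2.99 0 0 10.65;-7.39 -3.56 -2.99 0 0 10.65;-7.39 -3.56 -2.99 0 0 10.65;-12.15 -12.7 -2.98 0 0 10.65;-12.15 -12.7 -2.98 0 0 10.65;-12.15 -12.7 -2.98 0 0 10.65;-12.15 -12.7 -2.98 0 0 10.65;-12.15 -12.7 -2.98 0 0 10.65;-12.15 -12.7 -2.98 0 0 10.65;-12.15 -12.7 -2.98 0 0 10.65;-12.15 -12.7 -2.98 0 0 10.65;-12.15 -12.7 -2.98 0 0 10.65' 0.6 40; python3 - <<'E'
from h import *
print(goal([.395,-.366,.20],.22))
E
```

```text
clock: 1.7
position: [0.5001, -0.0051, 0.3202]
eef_rot: [1.971, 2.445, -0.0]
force: [0.3, 0.4, 0.8]
grip_width: 0.0566
grip_force: 0.0
[-8.257e+00 -4.482e+00  3.011e+00  4.000e-03  9.000e-03 -6.100e-02]
```

```bash
python3 -m inch '-8.25 -4.5 3 0 0 0;-8.25 -4.5 3 0 0 0;-8.25 -4.5 3 0 0 0;-8.25 -4.5 3 0 0 0;-8.25 -4.5 3 0 0 0;-8.25 -4.5 3 0 0 0;-8.25 -4.5 3 0 0 0;-8.25 -4.5 3 0 0 0;-8.25 -4.5 3 0 0 0;-8.25 -4.5 3 0 0 0;-8.25 -4.5 3 0 0 0;-8.25 -4.5 3 0 0 0'; python3 - <<'E'
from h import *
C=cam("wrist"); im=robot.read_camera("wrist"); cv2.imwrite("pics/w1.png",im[:,:,::-1])
np.savez("w1.npz",R=C[2],t=C[3])
c,s=np.cos(.22),np.sin(.22); Rm=np.array([[-c,s],[-s,-c]]) # yaw pi+.22
o=np.array([.3948,-.3658])-Rm@[.021,0]
for l in [(-.025,.06,.008),(-.025,-.06,.008),(.025,.06,.045),(.025,-.06,.045),(.017,.06,.045),(.017,-.06,.045)]:
    print(l,proj(C,np.r_[o+Rm@l[:2],l[2]]))
E
```

```text
clock: 2.9
position: [0.3971, -0.3598, 0.2003]
eef_rot: [1.961, 2.454, 0.001]
force: [0.5, 0.5, 1.1]
grip_width: 0.0563
grip_force: 0.0
(-0.025, 0.06, 0.008) [[352.32563037 232.73216586]]
(-0.025, -0.06, 0.008) [[355.52445088 126.75827491]]
(0.025, 0.06, 0.045) [[308.28142822 244.78332279]]
(0.025, -0.06, 0.045) [[307.94863773 128.3714983 ]]
(0.017, 0.06, 0.045) [[315.90203422 244.80427269]]
(0.017, -0.06, 0.045) [[316.24542249 128.39677992]]
```

View pics/w1.png

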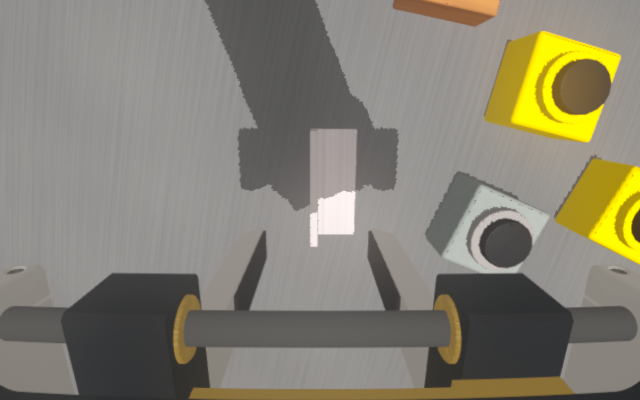

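The wrist view shows the angle with its flange on the left (u 310–318), its far edge at u 355, and ends at v 128 and 246. That is within 2 mm of my estimate, so I'll descend and grip.

```bash
python3 - <<'E'
from h import *
print(goal([.3965,-.3655,.037],.22))
E
```

```text
[-0.132 -0.048  4.083  0.009 -0.     0.018]
```

```bash
python3 -m inch '-0.13 -0.05 3 0 0 0;-0.13 -0.05 3 0 0 0;-0.13 -0.05 3 0 0 0;-0.13 -0.05 3.7 0 0 0;-0.13 -0.05 4.08 0 0 0;-0.13 -0.05 4.08 0 0 0;-0.13 -0.05 4.08 0 0 0;-0.13 -0.05 4.08 0 0 0'; python3 -m inch '0 0 0 0 0 0;0 0 0 0 0 0;0 0 0 0 0 0;0 0 0 0 0 0;0 0 0 0 0 0;0 0 0 0 0 0;0 0 0 0 0 0;0 0 0 0 0 0' 0 45
```

```text
clock: 3.75
position: [0.3961, -0.3669, 0.0381]
eef_rot: [1.963, 2.45, 0.0]
force: [0.2, 0.1, 0.3]
grip_width: 0.0566
grip_force: 0.0
clock: 4.55
position: [0.3955, -0.3666, 0.0368]
eef_rot: [1.964, 2.452, 0.0]
force: [1.9, 0.0, -0.2]
grip_width: 0.0068
grip_force: 45.0
```

```bash
python3 -m inch '0 0 -1 0 0 0;0 0 -2 0 0 0;0 0 -3 0 0 0;0 0 -3.4 0 0 0'; python3 - <<'E'
from h import *
print(robot.sense()["grip_width"],goal([.4687,-.0199,.17],-.0138))
E
```

```text
clock: 4.95
position: [0.3956, -0.3674, 0.1757]
eef_rot: [1.963, 2.449, 0.0]
force: [-0.2, -1.0, -5.5]
grip_width: 0.0065
grip_force: 45.1
0.006517986299511323 [8.081 3.673 0.134 0.021 0.016 2.226]
```

```bash
python3 -m inch '8.08 3.67 0 0 0 2.23;8.08 3.67 0 0 0 2.23;8.08 3.67 0 0 0 2.23;8.08 3.67 0 0 0 2.23;8.08 3.67 0 0 0 2.23;8.08 3.67 0 0 0 2.23;8.08 3.67 0 0 0 2.23;8.08 3.67 0 0 0 2.23;8.08 3.67 0 0 0 2.23;8.08 3.67 0 0 0 2.23;8.08 3.67 0 0 0 2.23'; python3 - <<'E'
from h import *
C=cam("wrist"); im=robot.read_camera("wrist"); cv2.imwrite("pics/w2.png",im[:,:,::-1])
print(robot.sense()["position"],goal([.4687,-.0199,.052],-.0138))
o=np.array([.51073,-.02047]);y=3.12775;Rm=np.array([[np.cos(y),-np.sin(y)],[np.sin(y),np.cos(y)]])
for l in [(-.130,-.078,.015),(.075,-.078,.015),(.0495,-.064,.025),(-.0075,-.064,.025),(-.0075,-.064,.015),(.021,-.064,.025),(.021,.064,.025),(.075,.078,.015)]:
    print(l,proj(C,np.r_[o+Rm@l[:2],l[2]]).round(1))
E
```

```text
clock: 6.05
position: [0.4678, -0.0205, 0.1727]
eef_rot: [-2.239, -2.204, 0.001]
force: [-1.0, -0.4, -4.9]
grip_width: 0.0066
grip_force: 45.1
[ 0.46783247 -0.02043763  0.17273203] [ 1.400e-02  2.200e-02  3.018e+00 -2.000e-03  2.000e-03 -2.000e-02]
(-0.13, -0.078, 0.015) [[494.3 104.2]]
(0.075, -0.078, 0.015) [[282.2 103.1]]
(0.0495, -0.064, 0.025) [[308.8 118.2]]
(-0.0075, -0.064, 0.025) [[369.6 118.3]]
(-0.0075, -0.064, 0.015) [[368. 118.]]
(0.021, -0.064, 0.025) [[339.2 118.2]]
(0.021, 0.064, 0.025) [[337.3 245.9]]
(0.075, 0.078, 0.015) [[285.9 254.6]]
```

View pics/w2.png

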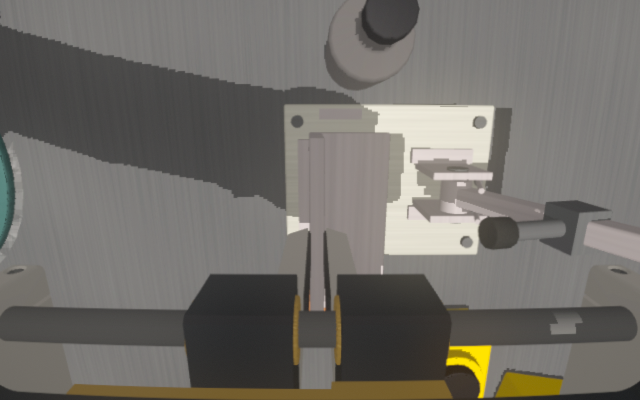

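```bash
python3 - <<'E'
from h import *
c=robot.get_calibration("wrist");K,d,_,_=cam("wrist");M=np.linalg.inv(c["hand_eye"]);C=(K,d,M[:3,:3],M[:3,3])
for p in [(.06,-.004,-.008),(.06,.004,-.008),(.06,.004,.029),(.06,.046,.029),(-.06,.046,.029),(.06,-.004,.037)]: print(p,proj(C,p).round(1))
im=cv2.imread("pics/w2.png"); cv2.imwrite("pics/w2c.png",cv2.resize(im[90:290,270:510],None,fx=3,fy=3,interpolation=cv2.INTER_CUBIC))
E
```

```text
(0.06, -0.004, -0.008) [[307.3 135. ]]
(0.06, 0.004, -0.008) [[323.2 135.1]]
(0.06, 0.004, 0.029) [[322.1 130.7]]
(0.06, 0.046, 0.029) [[391.2 131. ]]
(-0.06, 0.046, 0.029) [[381.5 306.5]]
(0.06, -0.004, 0.037) [[309.1 129.9]]
```

View pics/w2c.png

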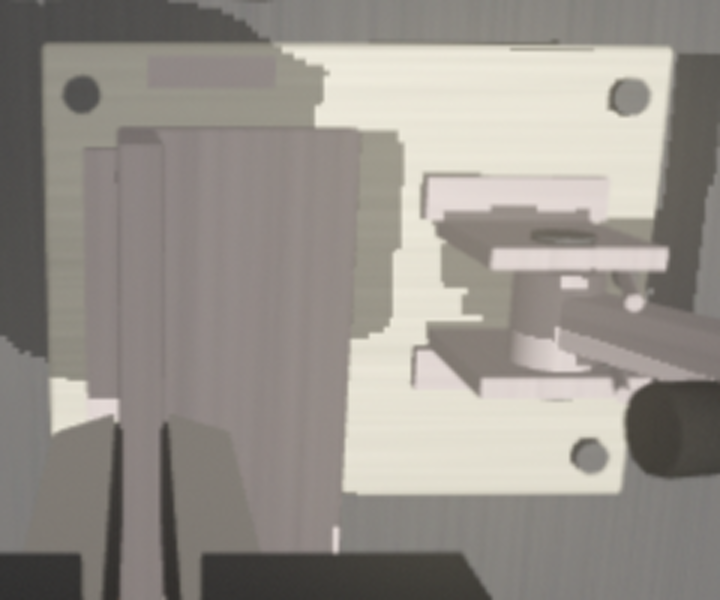

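The held angle sits 1 mm from my prediction in the grip and is square to it. The plate corners at (284,105) and (494,106) imply the fixture is about +1 mm in x and −1.5 mm in y, so I'll correct for that and lower.

```bash
python3 -m inch '0 0.05 1 0 0 0;0 0.05 2 0 0 0;0 0.05 2.5 0 0 0;0 0.05 2.5 0 0 0;0 0.05 2.5 0 0 0;0 0.05 2.6 0 0 0;0 0.05 2.7 0 0 0;0 0.05 2.8 0 0 0;0 0.05 2.88 0 0 0;0 0.05 2.94 0 0 0;0 0.05 2.98 0 0 0;0 0.05 3 0 0 0;0 0.05 3 0 0 0;0 0.05 3 0 0 0'
```

```text
clock: 7.5
position: [0.4702, -0.0192, 0.0529]
eef_rot: [2.237, 2.206, 0.0]
force: [-0.2, 0.1, -6.8]
grip_width: 0.0068
grip_force: 45.0
```

```bash
python3 -m inch '0 0 0.02 0 0 0;0 0 0.04 0 0 0;0 0 0.04 0 0 0;0 0 0.04 0 0 0'
```

```text
clock: 7.9
position: [0.4701, -0.0192, 0.0517]
eef_rot: [-2.237, -2.206, -0.001]
force: [-7.1, 0.8, 14.0]
grip_width: 0.0068
grip_force: 45.0
```

```bash
python3 -m inch '0 0 0 0 0 0;0 0 0 0 0 0;0 0 0 0 0 0;0 0 0 0 0 0;0 0 0 0 0 0' 0.35; python3 -m inch '0 0 -0.5 0 0 0;0 0 -1.5 0 0 0;0 0 -2.5 0 0 0;0 0 -3.5 0 0 0;0 0 -4 0 0 0;0 0 -4 0 0 0;0 0 -4 0 0 0'; python3 - <<'E'
from h import *
C=cam("wrist"); im=robot.read_camera("wrist"); cv2.imwrite("pics/w3.png",im[:,:,::-1])
cv2.imwrite("pics/w3c.png",cv2.resize(im[90:300,250:510,::-1],None,fx=2.8,fy=2.8,interpolation=cv2.INTER_CUBIC))
o=np.array([.5117,-.0220]);y=3.12775;Rm=np.array([[np.cos(y),-np.sin(y)],[np.sin(y),np.cos(y)]])
for l in [(-.130,-.078,.015),(.075,-.078,.015),(.046,-.06,.06),(.038,-.06,.06),(-.004,-.06,.023),(.046,.06,.06)]:
    print(l,proj(C,np.r_[o+Rm@l[:2],l[2]]).round(1))
E
```

```text
clock: 8.4
position: [0.4702, -0.0192, 0.0512]
eef_rot: [2.237, 2.206, -0.0]
force: [-0.3, 0.0, -0.8]
grip_width: 0.0329
grip_force: 0.0
clock: 9.1
position: [0.4701, -0.0189, 0.211]
eef_rot: [-2.236, -2.206, -0.001]
force: [-0.9, -0.2, -0.9]
grip_width: 0.0328
grip_force: 0.0
(-0.13, -0.078, 0.015) [[475.2 108.2]]
(0.075, -0.078, 0.015) [[284.6 106.9]]
(0.046, -0.06, 0.06) [[311.2 125.9]]
(0.038, -0.06, 0.06) [[319.7 125.9]]
(-0.004, -0.06, 0.023) [[359.1 124.5]]
(0.046, 0.06, 0.06) [[311.5 244.1]]
```

View pics/w3c.png

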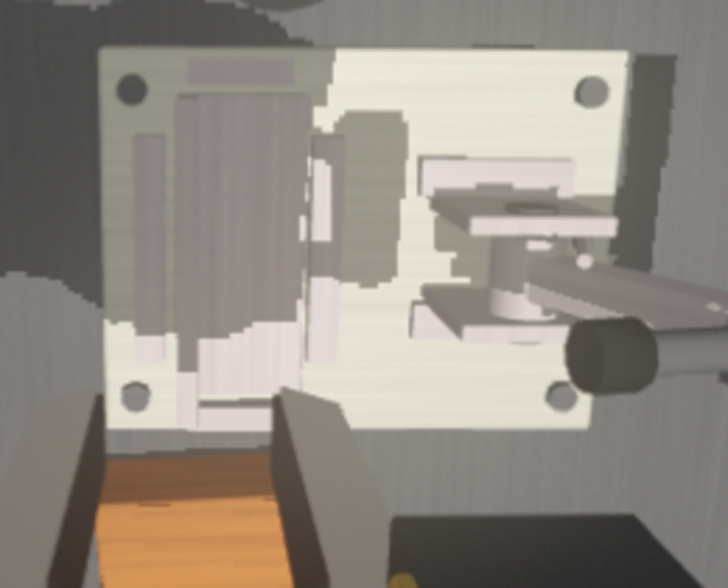

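The angle lies in the nest between all four fences: fence edges at u 309 and 361, angle edges at 312.5 and 360, and a gap of about 3.5 mm at its end. Next is the clamp.

```bash
python3 - <<'E'
from h import *
print(goal([.6603,-.0641,.285],-.0138),goal([.6603,-.0641,.196],-.0138))
for c in np.linspace(0,1.75,15): print(round(c,3),round(-(np.cos(2.05-c)-np.cos(2.05))*.15/.04,2),round(-(np.sin(2.05-c)-np.sin(2.05))*.15/.04,2))
E
```

```text
[-1.062e+00  4.777e+00 -1.866e+00 -7.000e-03  1.000e-03  3.000e-03] [-1.062e+00  4.778e+00  3.590e-01 -7.000e-03  1.000e-03  3.000e-03]
0.0 -0.0 -0.0
0.125 -0.43 -0.19
0.25 -0.88 -0.32
0.375 -1.34 -0.4
0.5 -1.81 -0.42
0.625 -2.27 -0.38
0.75 -2.73 -0.29
0.875 -3.17 -0.13
1.0 -3.59 0.07
1.125 -3.99 0.33
1.25 -4.34 0.64
1.375 -4.66 0.98
1.5 -4.93 1.37
1.625 -5.15 1.78
1.75 -5.31 2.22
```

```bash
python3 -m inch '0 0 -1.9 0 0 0;0 0 -1.9 0 0 0;-1.06 4.78 -1.87 0 0 0;-1.06 4.78 -1.87 0 0 0;-1.06 4.78 -1.87 0 0 0;-1.06 4.78 -1.87 0 0 0;-1.06 4.78 -1.87 0 0 0;-1.06 4.78 -1.87 0 0 0;-1.06 4.78 -1.87 0 0 0;-1.06 4.78 -0.8 0 0 0;-1.06 4.78 0 0 0 0;-1.06 4.78 0.36 0 0 0;-1.06 4.78 0.36 0 0 0;-1.06 4.78 0.36 0 0 0' 0.5 20; python3 - <<'E'
from h import *
print(goal([.6603,-.0641,.196],-.0138))
E
```

```text
clock: 10.55
position: [0.661, -0.0641, 0.1985]
eef_rot: [2.236, 2.206, 0.002]
force: [-0.2, 0.2, 0.7]
grip_width: 0.047
grip_force: 0.0
[-0.    -0.019  0.064  0.017 -0.001  0.003]
```

```bash
python3 -m inch '0 -0.02 0.02 0 0 0;0 -0.02 0.02 0 0 0;0 -0.02 0.02 0 0 0;0 -0.02 0.02 0 0 0;0 -0.02 0.02 0 0 0;0 -0.02 0.02 0 0 0' 0 20
```

```text
clock: 11.15
position: [0.6597, -0.0643, 0.1961]
eef_rot: [-2.236, -2.206, 0.001]
force: [-5.8, 1.7, 13.3]
grip_width: 0.0026
grip_force: 8.2
```

```bash
python3 - <<'E'
from h import *
a=robot.read_camera("side")[130:250,240:400];b=robot.read_camera("wrist")
o=np.zeros((600,800,3),np.uint8); o[:300,:400]=cv2.resize(a,(400,300),interpolation=cv2.INTER_CUBIC)
o[300:,:480]=cv2.resize(b,(480,300)); t=robot.read_camera("top")[130:250,260:380]; o[:300,410:710]=cv2.resize(t,(300,300),interpolation=cv2.INTER_CUBIC)
cv2.imwrite("pics/m4.png",o[:,:,::-1]); print(robot.sense()["grip_width"])
E
```

```text
0.0007117552719822232
```

View pics/m4.png

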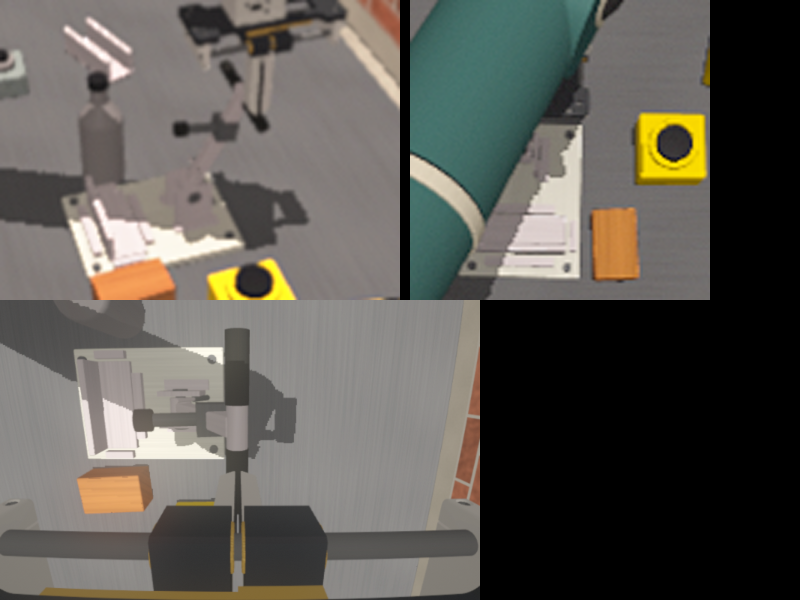

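```bash
python3 - <<'E'
from h import *
print({k:robot.sense()[k] for k in("clock","position","force","grip_width","grip_force")})
o=np.array([.5117,-.0220]);y=3.12775;Rm=np.array([[np.cos(y),-np.sin(y)],[np.sin(y),np.cos(y)]])
W=cam("wrist");S=cam("side")
for c in(0,.1,.2):
  for u in(-.066,0,.066):
    X=np.r_[o+Rm@[-.08+.15*np.cos(2.05-c),u],.06+.15*np.sin(2.05-c)]
    w=proj(W,X)[0]; s=proj(S,X)[0]
    print(c,u,X.round(4),"w",(w*.75+[0,300]).round(),"s",((s-[240,130])*2.5).round())
for z in(.003,.022):
    s=robot.sense();X=s["position"]-[0,0,z]; print("tcp",((proj(S,X)-[240,130])*2.5).round(),(proj(W,X)*.75+[0,300]).round())
E
```

```text
{'clock': 11.3, 'position': array([ 0.65990302, -0.06437488,  0.19649732]), 'force': array([-3.28458205,  1.38118059,  6.804931  ]), 'grip_width': 0.0007117552719822232, 'grip_force': 3.7331825494766235}
0 -0.066 [0.6618 0.0419 0.1931] w [237. 331.] s [225.  65.]
0 0 [ 0.6608 -0.0241  0.1931] w [237. 427.] s [243.  95.]
0 0.066 [ 0.6599 -0.0901  0.1931] w [237. 510.] s [263. 128.]
0.1 -0.066 [0.6481 0.0421 0.1993] w [216. 329.] s [215.  63.]
0.1 0 [ 0.6472 -0.0239  0.1993] w [218. 429.] s [233.  93.]
0.1 0.066 [ 0.6463 -0.0899  0.1993] w [219. 513.] s [253. 126.]
0.2 -0.066 [0.6339 0.0423 0.2042] w [193. 327.] s [204.  62.]
0.2 0 [ 0.633  -0.0237  0.2042] w [197. 430.] s [222.  92.]
0.2 0.066 [ 0.6321 -0.0897  0.2042] w [200. 516.] s [241. 125.]
tcp [[255. 114.]] [[236. 480.]]
tcp [[254. 127.]] [[237. 471.]]
```

```bash
python3 - <<'E'
from h import *
a=robot.read_camera("side")[140:200,310:360];b=robot.read_camera("wrist")[160:300,240:400]
o=np.zeros((600,800,3),np.uint8); o[:480,:400]=cv2.resize(a,(400,480),interpolation=cv2.INTER_CUBIC)
o[:350,400:]=cv2.resize(b,(400,350),interpolation=cv2.INTER_CUBIC)
cv2.imwrite("pics/m5.png",np.clip(o[:,:,::-1]*1.6,0,255).astype(np.uint8)); s=robot.sense();print(s["grip_width"],s["grip_force"],s["force"])
E
```

```text
0.00043787632751764784 3.6952433176338673 [-3.38585583  0.66868434  7.13448418]
```

View pics/m5.png

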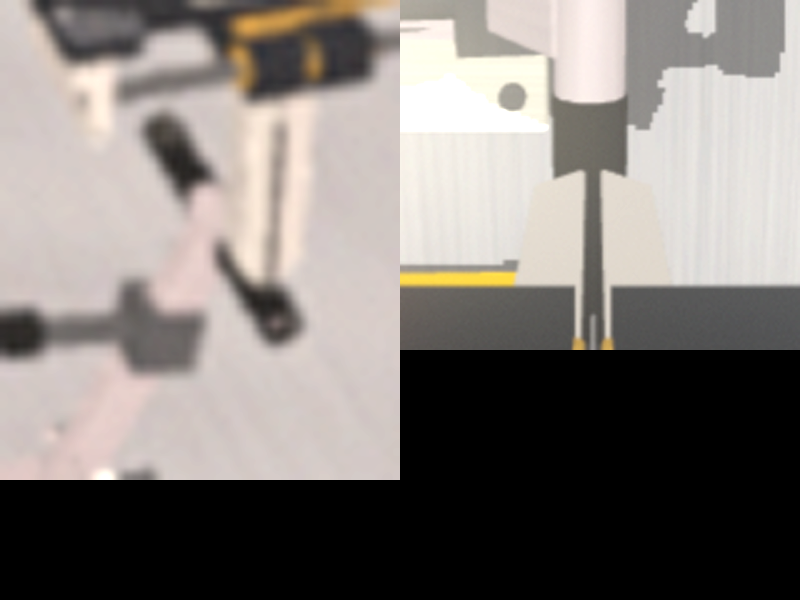

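The fingers shut just above the bar's top edge instead of round it. I'll open, go 20 mm deeper and re-grip, watching the force.

```bash
python3 -m inch '0 0 -0.2 0 0 0;0 0 -0.2 0 0 0;0 0 -0.2 0 0 0;0 0 -0.2 0 0 0;0 0 -0.2 0 0 0' 0.5; python3 -m inch '0 0 0.2 0 0 0;0 0 0.4 0 0 0;0 0 0.6 0 0 0;0 0 0.68 0 0 0;0 0 0.68 0 0 0;0 0 0.68 0 0 0'; python3 -m inch '0 0 0 0 0 0;0 0 0 0 0 0;0 0 0 0 0 0;0 0 0 0 0 0;0 0 0 0 0 0;0 0 0 0 0 0' 0 20
```

```text
clock: 11.9
position: [0.6599, -0.0642, 0.2038]
eef_rot: [-2.237, -2.206, 0.0]
force: [-0.4, -0.5, -0.5]
grip_width: 0.0368
grip_force: 0.0
clock: 12.5
position: [0.66, -0.0643, 0.1769]
eef_rot: [2.237, 2.206, -0.0]
force: [-0.7, -0.7, 0.1]
grip_width: 0.0469
grip_force: 0.0
clock: 13.1
position: [0.6593, -0.0642, 0.1768]
eef_rot: [-2.236, -2.205, 0.001]
force: [-5.5, 1.3, 3.5]
grip_width: 0.0151
grip_force: 20.0
```

```bash
python3 -m inch '0 -0.21 -0.1 0 0 0;0 -0.43 -0.19 0 0 0;0 -0.65 -0.26 0 0 0;0 -0.88 -0.32 0 0 0;0 -1.11 -0.36 0 0 0;0 -1.34 -0.4 0 0 0;0 -1.57 -0.41 0 0 0;0 -1.81 -0.42 0 0 0'
```

```text
clock: 13.9
position: [0.5887, -0.063, 0.1948]
eef_rot: [2.234, 2.205, 0.005]
force: [6.2, 0.7, 3.8]
grip_width: 0.0154
grip_force: 20.0
```

```bash
python3 -m inch '0 -0.23 0.02 0 0 0;0 -0.46 0.04 0 0 0;0 -0.69 0.08 0 0 0;0 -0.92 0.13 0 0 0;0 -1.14 0.2 0 0 0;0 -1.36 0.29 0 0 0;0 -1.57 0.38 0 0 0;0 -1.78 0.49 0 0 0;0 -1.98 0.61 0 0 0;0 -2.18 0.75 0 0 0'; python3 -m inch '0 -0.18 0.15 0 0 0;0 -0.35 0.31 0 0 0;0 -0.51 0.47 0 0 0;0 -0.67 0.65 0 0 0;0 -0.8 0.84 0 0 0;0 -0.94 1.04 0 0 0;0 -1.05 1.24 0 0 0;0 -1.16 1.45 0 0 0;0 -1.24 1.65 0 0 0;0 -1.28 1.75 0 0 0;0 -1.28 1.75 0 0 0'
```

```text
clock: 14.9
position: [0.4995, -0.062, 0.163]
eef_rot: [-2.237, -2.206, 0.001]
force: [1.9, 0.8, 0.1]
grip_width: 0.015
grip_force: 20.0
clock: 16.0
position: [0.4486, -0.0614, 0.093]
eef_rot: [-2.237, -2.205, 0.002]
force: [-1.7, 1.2, -5.3]
grip_width: 0.0155
grip_force: 20.0
```

```bash
python3 -m inch '0 0 0 0 0 0;0 0 0 0 0 0;0 0 0 0 0 0;0 0 0 0 0 0' 0.35; python3 -m inch '0 0 -1 0 0 0;0 0 -2 0 0 0;0 0 -3 0 0 0;0 0 -3.5 0 0 0'; python3 - <<'E'
from h import *
print(goal([.5876,-.42,.22],-.0138))
E
```

```text
clock: 16.4
position: [0.4496, -0.0614, 0.0939]
eef_rot: [2.236, 2.206, 0.001]
force: [-0.9, 0.2, -0.9]
grip_width: 0.033
grip_force: 0.0
clock: 16.8
position: [0.4501, -0.0618, 0.2364]
eef_rot: [2.236, 2.204, 0.004]
force: [-0.5, 0.1, -0.6]
grip_width: 0.033
grip_force: 0.0
[-8.904e+00  3.566e+00  4.120e-01  2.900e-02 -8.000e-03 -7.000e-03]
```

```bash
python3 -m inch '-8.9 3.57 0.3 0 0 0;-8.9 3.57 0.3 0 0 0;-8.9 3.57 0.3 0 0 0;-8.9 3.57 0.3 0 0 0;-8.9 3.57 0.3 0 0 0;-8.9 3.57 0.3 0 0 0;-8.9 3.57 0.3 0 0 0;-8.9 3.57 0.3 0 0 0;-8.9 3.57 0.3 0 0 0;-8.9 3.57 0.3 0 0 0;-8.9 3.57 0.3 0 0 0' 0 20; cat > key.py <<'E'
from h import *
import sys
# usage: key.py x y z dia : find dark round cap near the expected point in the wrist view
e=np.array([float(v) for v in sys.argv[1:4]]); dia=float(sys.argv[4])
C=cam("wrist"); im=robot.read_camera("wrist"); cv2.imwrite("pics/key_%d.png"%(dia*1e3),im[:,:,::-1])
p=proj(C,e)[0]; f=C[0][0,0]; dep=(C[2]@e+C[3])[2]; r=f*dia/2/dep; print("expect",p.round(1),"r",r.round(1))
m=(im.max(2)<75).astype(np.uint8)
n,l,st,ce=cv2.connectedComponentsWithStats(m)
for i in range(1,n):
    if .4<st[i,4]/(np.pi*r*r)<2.5 and np.linalg.norm(ce[i]-p)<80:
        print(ce[i].round(1),st[i],toz(C,ce[i],e[2]).round(4))
E
python3 key.py .5876 -.3707 .07 .048
```

```text
clock: 17.9
position: [0.5873, -0.4184, 0.2217]
eef_rot: [2.236, 2.207, 0.001]
force: [-0.4, -0.5, -0.1]
grip_width: 0.0004
grip_force: 0.0
expect [315.4 136.2] r 25.1
[314.6 135.7] [ 290  111   50   51 1998] [[ 0.5868 -0.3702  0.07  ]]
```

```bash
python3 -c "
from h import *
print(goal([.5868,-.3702,.11],-.0138))"
```

```text
[ 1.191 -0.035  2.8    0.006 -0.003  0.014]
```

```bash
python3 -m inch '1.19 -0.03 0.5 0 0 0;1.19 -0.03 1.5 0 0 0;1.19 -0.03 2.5 0 0 0;1.19 -0.03 2.8 0 0 0;1.19 -0.03 2.8 0 0 0;1.19 -0.03 2.8 0 0 0'; python3 -m inch '0 0 0.2 0 0 0;0 0 0.4 0 0 0;0 0 0.5 0 0 0;0 0 0.6 0 0 0;0 0 0.65 0 0 0;0 0 0.65 0 0 0'
```

```text
clock: 18.55
position: [0.5871, -0.3721, 0.1117]
eef_rot: [2.235, 2.205, 0.0]
force: [0.4, 0.8, 0.2]
grip_width: 0.0001
grip_force: 0.0
clock: 19.15
position: [0.5864, -0.3717, 0.0834]
eef_rot: [-2.237, -2.206, 0.0]
force: [0.8, -0.4, -0.9]
grip_width: 0.0006
grip_force: 0.0
```

```bash
python3 -m inch '0 0 0.05 0 0 0;0 0 0.1 0 0 0;0 0 0.15 0 0 0;0 0 0.2 0 0 0;0 0 0.2 0 0 0'; python3 -m inch '0 0 0.05 0 0 0;0 0 0.1 0 0 0;0 0 0.1 0 0 0;0 0 0.1 0 0 0'
```

```text
clock: 19.65
position: [0.5866, -0.3718, 0.0756]
eef_rot: [2.237, 2.206, -0.0]
force: [1.2, 0.4, 2.2]
grip_width: 0.0007
grip_force: 1.4
clock: 20.05
position: [0.5866, -0.3717, 0.0717]
eef_rot: [2.236, 2.206, 0.0]
force: [0.6, -0.2, 4.9]
grip_width: 0.0008
grip_force: 2.2
```

```bash
python3 -m inch '0 0 0.04 0 0 0;0 0 0.07 0 0 0;0 0 0.07 0 0 0;0 0 0.07 0 0 0'
```

```text
clock: 20.45
position: [0.5868, -0.372, 0.071]
eef_rot: [2.236, 2.205, 0.002]
force: [-8.7, 9.0, 33.3]
grip_width: 0.0005
grip_force: 16.4
```

```bash
python3 -m inch '0 0 -0.5 0 0 0;0 0 -1.5 0 0 0;0 0 -3 0 0 0;0 0 -4.5 0 0 0;0 0 -5.2 0 0 0;0 0 -5.2 0 0 0'; python3 -c "
from h import *
print(robot.sense()['position'],goal([.415,.295,.27],-.0138))"
```

```text
clock: 21.05
position: [0.5874, -0.3734, 0.2836]
eef_rot: [2.231, 2.2, 0.003]
force: [0.3, -0.3, -0.4]
grip_width: 0.0003
grip_force: 0.0
[ 0.58742573 -0.37343292  0.28363484] [ 1.665e+01 -4.547e+00  2.370e-01  6.500e-02  4.200e-02 -2.000e-03]
```

```bash
python3 -m inch '16.65 -4.55 0 0 0 0;16.65 -4.55 0 0 0 0;16.65 -4.55 0 0 0 0;16.65 -4.55 0 0 0 0;16.65 -4.55 0 0 0 0;16.65 -4.55 0 0 0 0;16.65 -4.55 0 0 0 0;16.65 -4.55 0 0 0 0;16.65 -4.55 0 0 0 0;16.65 -4.55 0 0 0 0;16.65 -4.55 0 0 0 0;16.65 -4.55 0 0 0 0;16.65 -4.55 0 0 0 0;16.65 -4.55 0 0 0 0;16.65 -4.55 1.5 0 0 0;16.65 -4.55 1.5 0 0 0;16.65 -4.55 1.5 0 0 0;16.65 -4.55 1.5 0 0 0'; python3 key.py .4148 .3508 .05 .026
```

```text
clock: 22.85
position: [0.4147, 0.296, 0.2183]
eef_rot: [2.239, 2.204, 0.002]
force: [0.2, 0.2, 0.4]
grip_width: 0.0007
grip_force: 0.0
expect [315.  127.8] r 13.0
[314.9 130. ] [303 118  25  25 498] [[0.4147 0.3487 0.05  ]]
```

```bash
python3 -m inch '1.33 0 1 0 0 0;1.33 0 2 0 0 0;1.33 0 3 0 0 0;1.33 0 3.6 0 0 0;1.33 0 3.8 0 0 0;1.33 0 3.8 0 0 0;1.33 0 3.8 0 0 0'; python3 -m inch '0 0 0.1 0 0 0;0 0 0.15 0 0 0;0 0 0.2 0 0 0;0 0 0.25 0 0 0;0 0 0.3 0 0 0;0 0 0.3 0 0 0;0 0 0.3 0 0 0'
```

```text
clock: 23.6
position: [0.4154, 0.3506, 0.0666]
eef_rot: [-2.237, -2.205, -0.004]
force: [0.2, 0.0, -1.0]
grip_width: 0.0006
grip_force: 0.0
clock: 24.3
position: [0.4146, 0.3502, 0.0529]
eef_rot: [2.237, 2.206, 0.001]
force: [0.6, 3.0, 3.2]
grip_width: 0.0006
grip_force: 1.9
```

```bash
python3 -m inch '0 0 0.04 0 0 0;0 0 0.07 0 0 0;0 0 0.07 0 0 0;0 0 0.07 0 0 0'
```

```text
clock: 24.7
position: [0.4147, 0.3504, 0.0511]
eef_rot: [-2.236, -2.205, -0.002]
force: [-7.2, -1.1, 29.4]
grip_width: -0.0
grip_force: 14.7
```

```bash
python3 -m inch '0 0 -0.5 0 0 0;0 0 -1.5 0 0 0;0 0 -3 0 0 0;0 0 -4.5 0 0 0;0 0 -5.5 0 0 0;0 0 -5.5 0 0 0;0 0 -5.5 0 0 0' 0.4; python3 -c "
from h import *
print(robot.sense()['position'],goal([.4484,-.0614,.2],-.0138))"
```

```text
clock: 25.4
position: [0.4146, 0.3502, 0.2709]
eef_rot: [-2.236, -2.206, -0.003]
force: [0.6, 0.0, -1.0]
grip_width: 0.0373
grip_force: 0.0
[0.41462806 0.35018147 0.27091276] [-1.028e+01  9.810e-01  1.756e+00  7.000e-03 -1.600e-02  3.000e-03]
```

```bash
python3 -m inch '-10.28 0.98 0 0 0 0;-10.28 0.98 0 0 0 0;-10.28 0.98 0 0 0 0;-10.28 0.98 0 0 0 0;-10.28 0.98 0 0 0 0;-10.28 0.98 0 0 0 0;-10.28 0.98 0 0 0 0;-10.28 0.98 0 0 0 0;-10.28 0.98 0 0 0 0;-10.28 0.98 0 0 0 0;-10.28 0.98 1.7 0 0 0;-10.28 0.98 1.7 0 0 0;-10.28 0.98 1.7 0 0 0;-10.28 0.98 1.7 0 0 0'; python3 - <<'E'
from h import *
C=cam("wrist"); im=robot.read_camera("wrist"); cv2.imwrite("pics/w6.png",im[:,:,::-1])
o=np.array([.5117,-.0220]);y=3.12775;Rm=np.array([[np.cos(y),-np.sin(y)],[np.sin(y),np.cos(y)]])
for c in(1.6,1.75,1.87): print(c,[proj(C,np.r_[o+Rm@[-.08+.15*np.cos(2.05-c),u],.06+.15*np.sin(2.05-c)])[0].round(1) for u in(-.066,0,.066)])
print(goal([.4484,-.0614,.089],-.0138))
E
```

```text
clock: 26.8
position: [0.4477, -0.0614, 0.202]
eef_rot: [2.236, 2.206, -0.003]
force: [-0.1, -0.1, -0.7]
grip_width: 0.0373
grip_force: 0.0
1.6 [array([327.7,  60.8]), array([326.9, 153.5]), array([326.2, 235.9])]
1.75 [array([316.2,  64.5]), array([316.1, 150.2]), array([316. , 227.3])]
1.87 [array([311. ,  67.2]), array([311.2, 147.9]), array([311.3, 220.9])]
[-2.00e-03  5.00e-03  2.84e+00  2.00e-03  3.00e-03  6.00e-03]
```

View pics/w6.png

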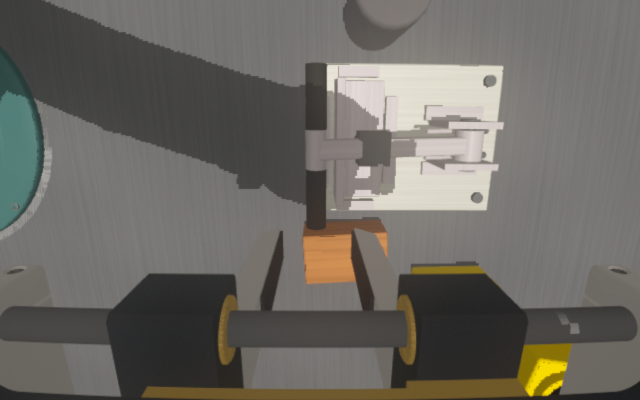

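The clamp is shut on the angle. The bar is at u 316 from v 64 to 228, which is where 1.75 rad should put it. I'll grip it and throw it back open.

```bash
python3 -m inch '0 0 1 0 0 0;0 0 2 0 0 0;0 0 2.6 0 0 0;0 0 2.82 0 0 0;0 0 2.82 0 0 0;0 0 2.82 0 0 0'; python3 -m inch '0 0 0 0 0 0;0 0 0 0 0 0;0 0 0 0 0 0;0 0 0 0 0 0;0 0 0 0 0 0;0 0 0 0 0 0' 0 25
```

```text
clock: 27.45
position: [0.4489, -0.0615, 0.0907]
eef_rot: [2.235, 2.206, 0.003]
force: [0.3, 0.2, -0.6]
grip_width: 0.0379
grip_force: 0.0
clock: 28.05
position: [0.4468, -0.0614, 0.0894]
eef_rot: [-2.235, -2.204, 0.001]
force: [-10.0, 2.3, 15.9]
grip_width: 0.0152
grip_force: 25.0
```

```bash
python3 -m inch '0 0.08 -0.22 0 0 0;0 0.16 -0.44 0 0 0;0 0.27 -0.65 0 0 0;0 0.38 -0.85 0 0 0;0 0.51 -1.05 0 0 0;0 0.65 -1.24 0 0 0;0 0.81 -1.41 0 0 0;0 0.97 -1.58 0 0 0;0 1.14 -1.74 0 0 0;0 1.32 -1.89 0 0 0'; python3 -m inch '0 0.2 -0.14 0 0 0;0 0.4 -0.26 0 0 0;0 0.61 -0.37 0 0 0;0 0.82 -0.46 0 0 0;0 1.04 -0.55 0 0 0;0 1.26 -0.62 0 0 0;0 1.49 -0.67 0 0 0;0 1.72 -0.71 0 0 0;0 1.95 -0.74 0 0 0;0 2.18 -0.75 0 0 0'
```

```text
clock: 29.05
position: [0.4954, -0.0626, 0.1645]
eef_rot: [-2.231, -2.197, 0.01]
force: [-37.0, 2.1, 35.4]
grip_width: 0.0153
grip_force: 25.0
clock: 30.05
position: [0.5887, -0.0638, 0.1949]
eef_rot: [2.236, 2.206, -0.0]
force: [-1.4, -3.0, -0.4]
grip_width: 0.0155
grip_force: 25.0
```

```bash
python3 -m inch '0 0.24 0.01 0 0 0;0 0.47 0.02 0 0 0;0 0.7 0.06 0 0 0;0 0.93 0.1 0 0 0;0 1.16 0.16 0 0 0;0 1.38 0.23 0 0 0;0 1.6 0.32 0 0 0;0 1.76 0.4 0 0 0;0 1.76 0.4 0 0 0;0 1.76 0.4 0 0 0'; python3 -m inch '0 0 0 0 0 0;0 0 0 0 0 0;0 0 0 0 0 0;0 0 0 0 0 0' 0.4; python3 -m inch '0 0 -1 0 0 0;0 0 -2 0 0 0;0 0 -3 0 0 0;0 0 -3 0 0 0;0 0 -3 0 0 0;0 0 -3 0 0 0'
```

```text
clock: 31.05
position: [0.6586, -0.0645, 0.1784]
eef_rot: [2.236, 2.206, -0.0]
force: [3.4, -3.0, -6.9]
grip_width: 0.0154
grip_force: 25.0
clock: 31.45
position: [0.6583, -0.0644, 0.179]
eef_rot: [-2.237, -2.206, -0.0]
force: [-0.1, -0.5, 0.1]
grip_width: 0.0371
grip_force: 0.0
clock: 32.05
position: [0.658, -0.0643, 0.2978]
eef_rot: [-2.236, -2.205, 0.001]
force: [0.5, 0.1, -0.9]
grip_width: 0.0376
grip_force: 0.0
```

```bash
python3 -m inch '1.13 -4.7 0 0 0 0;1.13 -4.7 0 0 0 0;1.13 -4.7 0 0 0 0;1.13 -4.7 0 0 0 0;1.13 -4.7 0 0 0 0;1.13 -4.7 2.17 0 0 0;1.13 -4.7 2.17 0 0 0;1.13 -4.7 2.17 0 0 0;1.13 -4.7 2.17 0 0 0;1.13 -4.7 2.17 0 0 0'; python3 - <<'E'
from h import *
im=robot.read_camera("wrist"); cv2.imwrite("pics/w7.png",im[:,:,::-1])
a=cv2.imread("pics/w3.png",0).astype(np.float32); b=cv2.imread("pics/w7.png",0).astype(np.float32)
def sh(x0,x1,y0,y1): return np.round(cv2.phaseCorrelate(a[y0:y1,x0:x1],b[y0:y1,x0:x1],cv2.createHanningWindow((x1-x0,y1-y0),cv2.CV_32F)),2).tolist() if 0 else cv2.phaseCorrelate(a[y0:y1,x0:x1].copy(),b[y0:y1,x0:x1].copy())
print("plate",sh(390,480,100,250)); print("arm",sh(430,560,150,260)); 
for r in (115,135,150,160,185): print(r,a[r,300:372:2].astype(int).tolist(),"\n   ",b[r,300:372:2].astype(int).tolist())
print(a[112:132,335].astype(int),b[112:132,335].astype(int))
E
```

```text
clock: 33.05
position: [0.4718, -0.0172, 0.2134]
eef_rot: [2.237, 2.205, 0.001]
force: [0.4, 1.8, -0.2]
grip_width: 0.0375
grip_force: 0.0
plate ((-2.890734285654972, 0.9351778426163122), 0.7544015368708857)
arm ((0.21817528560983135, 0.40092811542560014), 0.4739690479231469)
115 [142, 143, 143, 143, 144, 144, 144, 144, 142, 137, 136, 137, 136, 136, 136, 136, 137, 136, 137, 138, 137, 137, 138, 138, 138, 138, 139, 139, 147, 148, 149, 148, 148, 148, 165, 230] 
    [147, 147, 147, 147, 148, 147, 148, 145, 137, 137, 137, 137, 137, 137, 138, 138, 137, 138, 138, 138, 139, 138, 138, 139, 139, 139, 141, 149, 149, 149, 150, 150, 150, 150, 151, 152]
135 [145, 145, 144, 145, 146, 145, 137, 134, 134, 134, 133, 137, 136, 134, 134, 141, 139, 139, 140, 139, 139, 137, 137, 138, 141, 138, 139, 138, 138, 139, 137, 175, 189, 228, 224, 151] 
    [145, 145, 146, 146, 145, 137, 135, 135, 134, 133, 135, 137, 134, 135, 141, 139, 139, 141, 140, 141, 139, 138, 139, 142, 139, 140, 139, 139, 140, 145, 149, 162, 226, 225, 221, 151]
150 [132, 133, 135, 134, 134, 148, 139, 134, 135, 134, 132, 137, 136, 133, 136, 1
[... 497 characters left out ...]
36, 145, 147, 135, 137, 135, 135, 139, 138, 135, 137, 142, 140, 140, 142, 141, 141, 139, 139, 141, 143, 140, 142, 142, 142, 152, 162, 210, 220, 221, 224, 171, 146]
185 [133, 135, 137, 134, 133, 145, 137, 135, 137, 136, 134, 139, 137, 135, 139, 141, 140, 141, 141, 141, 139, 139, 139, 142, 142, 141, 143, 143, 143, 144, 130, 140, 140, 142, 142, 141] 
    [135, 138, 137, 137, 146, 147, 136, 138, 137, 138, 140, 139, 137, 141, 143, 142, 144, 143, 143, 142, 142, 143, 144, 144, 143, 146, 145, 145, 158, 130, 141, 142, 145, 144, 143, 151]
[137 137 137 137 137 137 137 137 143 147 144 133 137 140 140 140 140 140
 140 140] [140 137 138 138 138 138 138 137 138 142 147 146 141 138 139 139 141 140
 140 141]
```

```bash
python3 -m inch '0 0 -1 0 0 0;0 0 -1.5 0 0 0;0 0 -1.5 0 0 0;0 0 -1.5 0 0 0;0 0 -1.5 0 0 0'; python3 -c "
from plant import robot
print(robot.sign_off())"
```

```text
clock: 33.6
position: [0.4708, -0.0167, 0.2717]
eef_rot: [-2.236, -2.206, 0.0]
force: [0.0, 0.8, -0.4]
grip_width: 0.0375
grip_force: 0.0
the job is handed in; nothing more can be done
None
```

I handed the job in at 33.6 s with every step carried out: the angle is in the nest with its flange away from the hinge, it was clamped while the big and then the small key were pressed to the bottom, and the clamp is thrown back open; `sign_off` returned no verdict.

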